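Pack a soap gift tray

ROBOT

A 6-joint arm with a two-finger parallel gripper is mounted at the origin on a cart in front of the work surface, level with it; the furniture and walls round the work are solid. World frame = base frame: x ahead of the robot, y to its left, z up, the work surface at z = 0. Lengths are in m, angles in rad, forces in N, time in s.
With the tool pointing down it reaches from about 0.375 to 0.9 m from the base axis. Payload 3.1 kg.
Tool frame: the origin (TCP) lies on the centre line of the jaws, within the pads' length; the fingertips stand 25 mm ahead of it and the grasp point (between the pads) lies 6 mm ahead of it (manip.tip_extent is the distance from the TCP to the fingertips, in m); z points along the fingers, y is the line along which they close (so a half turn about z gives the same grasp; the last joint's range is limited). The gripper opens to 85 mm and grips with 20 to 120 N. Pads are 22 mm wide; open, the fingers measure 114 mm over their backs; the gripper's body (76 mm by 85 mm) begins 54 mm behind the grasp point. The pads swing forward as they close: fully open they stand 13 mm farther back than shut.
Start: joints at [-1.385, 0.527, 1.433, -0, 1.181, -0.178], TCP at [0.223, -0.584, 0.256] pointing down, gripper open.
Joint ranges: [-3.08, 3.08], [-0.75, 2.2], [0.22, 2.44], [-1.43, 4.57], [0, 2.65], [-2.85, 2.85]. Speed limits (rad/s): [2.79, 2.79, 3.14, 3.14, 3.14, 3.14].

INTERFACE

Orientations are given as a unit quaternion [x, y, z, w].
In Python, from station import readout, imaging, order, manip gives the robot as it stands.
- The arm moves only by the tool move_arm, never from a script. Its argument "rows" is a list of rows, each a list of 7 numbers: the turn, a rotation vector about the tool's x, y, z in degrees, then the shift along the tool's x, y, z in mm, then the closure, from 0 (fully open) to 1 (shut). A call has 1 to 12 rows; each row is the pose to reach, as a shift and turn from the pose commanded when the call began, along the tool's axes at that moment; what a row does not reach only later rows make up. A row lasts 1/12 s, in which the tool goes at most 41.7 mm and 7.16 degrees, less where a joint would pass 70% of its speed; a pose out of reach is approached as far as the arm can. A call with a gripper value outside its range is refused whole. The fingers move at their own pace and stop on an object; "squeeze" is the grip in N (left out, the last holds). Time passes only in rows, so rows that repeat a pose let the fingers close. It gives the time, the measured TCP pose, the force, the opening and the grip force at its end, in the units of the state.
- readout.sense(): the state, without advancing time (a new reading comes with each control period).
- imaging.snapshot(name): name is "side" or "top" or "wrist"; returns a dict with "img" (384x512x3 uint8, red, green, blue), "z_map" (384x512 float32, m along the optical axis (not along the pixel's ray), 0 where there is no reading), "fovy" (degrees; the focal length in pixels is half the picture's height over the tangent of half this angle, whatever the lens; pixels are square), "cx", "cy" (the principal point, pixels), "k1" (the pictures are not rectified: a ray, as slopes to the right and down, at radius r is drawn at 1 + k1 r^2 times it, then the intrinsics apply), "rvec" (rotation vector, rad) and "tvec" (3), from world to camera coordinates, as OpenCV has them. Camera axes: x right, y down, z forward; pixel columns grow to the right and rows downward; lengths in m; the calibration is good to about 2 mm. A picture is of the moment at which its call begins.
- order.sign_off(): hands the job in; it is judged then, once.
The state is a dict: "t": time; "q": joint angles; "qd": joint speeds; "tau": joint torques, N m; "tcp_pos": TCP position; "tool_rot": TCP orientation; "force": force on the tool from outside, world axes, zero at the start; "ft_torque": the same for the moment, N m; "finger_gap": opening from 0.0 (shut) to 1.0 (fully open); "gripper_force": force on a finger pad.
Only numpy, scipy, OpenCV 4.12 (cv2) and the standard library are available. Lean on these libraries where they do the work, as an engineer would, in place of code of your own. Each camera call takes 0.05 s, during which the arm holds its last target. There are 200 camera calls.

TASK

From the things set out between the wooden gift tray and the green bowl, pack the tray: stand the tall dropper bottle upright in the small round recess, lay the flat salve pot lid up in the large round recess, and lay the two whole soap bars in the oblong recess, flat, square and neatly one on top of the other. Leave the spare stock beyond the bowl, and leave the cut end of soap, the short bottle and the small roll of tape where they are; they do not belong in the set.

Things in the scene. Friction and masses are not known exactly. Their poses are not given: they have to be found in the camera images.
- bar_a: Whole cream-coloured soap bar, 42 mm (its x) by 63 mm (its y) by 26 mm high, about 0.11 kg, lying flat on the table, with flat top and bottom and rounded edges; origin at the centre of its underside. Both whole bars are alike and may trade places. (More bars lie beyond the green bowl at the far right: fixed stock, not these.) Grip across its x.
- bar_b: Whole cream-coloured soap bar, 42 mm (its x) by 63 mm (its y) by 26 mm high, about 0.11 kg, lying flat on the table, with flat top and bottom and rounded edges; origin at the centre of its underside. Both whole bars are alike and may trade places. (More bars lie beyond the green bowl at the far right: fixed stock, not these.) Grip across its x.
- dropper_bottle: The tall bottle (not the fixed stock bottles by the wall): amber glass with a black dropper cap, standing upright, 102 mm high in all; round body 33 mm across up to about 62 mm high, then a collar 24 mm across up to 77 mm and a narrow rubber top; about 0.07 kg. Origin at the centre of its underside, z up.
- salve_pot: Flat round pot with a lid fixed on it, white below and tan above, 65 mm across, 29 mm high, about 0.07 kg, lying flat. Origin at the centre of its underside, z up. (A fixed broom handle, 23 mm thick, leans up over the near table edge from x 0.27, y -0.22 at table height to its end at x 0.38, y -0.20, z 0.29: carry round or over it.)
- bar_end: Does not belong: a cut end of soap of the same cream colour, only 42 mm (x) by 34 mm (y) by 26 mm high. Origin at the centre of its underside.
- short_bottle: Does not belong: the short bottle, 31 mm across and 79 mm high, clear and angular, purple inside, with a long narrow black cap 17 mm across. Origin at the centre of its underside.
- small_tape: Does not belong: a small white roll of tape with a hole in the middle, 46 mm across, 18 mm high, lying flat. Origin at the centre of its underside.
- seat_bar: Fixed cork insert, 94x94x11 mm; origin at its underside's centre, 5 mm over the table; z up, y along the tray. Recess in its middle: oblong, 58 (x) x 78 mm (y), 8 mm deep, lined grey, floor 3 mm over the origin. Three inserts, in any order, fill the fixed wooden tray in a row along y, 94.5 mm apart. Tray 106 x 294 mm; its 5 mm walls rise 3 mm over the inserts.
- seat_bottle: Fixed cork insert, 94x94x11 mm; origin at its underside's centre, 5 mm over the table; z up, y along the tray. Recess in its middle: round, 50 mm across, 8 mm deep, lined grey, floor 3 mm over the origin. Three inserts, in any order, fill the fixed wooden tray in a row along y, 94.5 mm apart. Tray 106 x 294 mm; its 5 mm walls rise 3 mm over the inserts.
- seat_pot: Fixed cork insert, 94x94x11 mm; origin at its underside's centre, 5 mm over the table; z up, y along the tray. Recess in its middle: round, 82 mm across, 8 mm deep, lined grey, floor 3 mm over the origin. Three inserts, in any order, fill the fixed wooden tray in a row along y, 94.5 mm apart. Tray 106 x 294 mm; its 5 mm walls rise 3 mm over the inserts.
Not all that is in view belongs to the job. Leave any orange or pink look-alike of the bar_a alone. What is shaped like the salve_pot but purple is not meant.

How it is judged:
At the end, for the whole second after the job is handed in: Bottle, pot and lower bar on the floors of their recesses, within 13 mm of centre; second bar on the first, within 15 mm of centre; bars within 0.26 rad of square; all four upright within 0.12 rad and at rest; cut end, short bottle, tape roll within 30 mm of their starts (((horizontal distance between bar_a and seat_bar below 0.013 m and z of bar_a in the frame of seat_bar between -0.001 and 0.007 m and angle between each of bar_a, bar_b's own z axis and vertical below 0.12 rad and horizontal distance between bar_b and seat_bar below 0.015 m and z of bar_b in the frame of seat_bar between 0.023 and 0.034 m and angle between the x axis of each of bar_a, bar_b and the x axis of seat_bar, either way round below 0.26 rad) or (horizontal distance between bar_b and seat_bar below 0.013 m and z of bar_b in the frame of seat_bar between -0.001 and 0.007 m and angle between each of bar_b, bar_a's own z axis and vertical below 0.12 rad and horizontal distance between bar_a and seat_bar below 0.015 m and z of bar_a in the frame of seat_bar between 0.023 and 0.034 m and angle between the x axis of each of bar_b, bar_a and the x axis of seat_bar, either way round below 0.26 rad)) and horizontal distance between dropper_bottle and seat_bottle below 0.013 m and z of dropper_bottle in the frame of seat_bottle between -0.001 and 0.007 m and angle between each of dropper_bottle, salve_pot's own z axis and vertical below 0.12 rad and horizontal distance between salve_pot and seat_pot below 0.013 m and z of salve_pot in the frame of seat_pot between -0.001 and 0.007 m and linear speed of each of bar_a, bar_b, dropper_bottle, salve_pot below 0.02 m/s and distance of each of bar_end, short_bottle, small_tape from where it was at the start of the episode below 0.03 m); the robot touches nothing.
It fails at once if the cut end of soap, which does not belong, is moved by more than 30 mm (distance of bar_end from where it was at the start of the episode above 0.03 m).
It fails at once if the short bottle, which does not belong, is moved by more than 30 mm (distance of short_bottle from where it was at the start of the episode above 0.03 m).
It fails at once if the small roll of tape, which does not belong, is moved by more than 30 mm (distance of small_tape from where it was at the start of the episode above 0.03 m).
It fails at once if the dropper bottle or the salve pot is tipped over (angle between any of dropper_bottle, salve_pot's own z axis and vertical above 0.8 rad).
It also fails if it takes over 122 s, if anything falls off the work surface, if the arm or the gripper's body presses on something with over 40 N, if the wrist force passes 120 N, or if a joint passes its speed limit or range.

## Working session

There is one attempt and no reset: what is moved stays moved. The work goes in short steps, Python scripts to look and compute and a tool call to move; the robot and the scene stay as the last step left them, time stands still between calls to the robot, and variables do not carry over. Pictures are saved under pics/ and viewed, at most 14 in all, crops included, and the job is handed in when it is done.

Besides the shell and the picture viewer there is one more tool, called as a command line: name --pt "numbers of a row" for each row, then --argument value for the rest. move_arm: Moves the arm, as the interface text tells. Its arguments: {"type":"object","properties":{"rows":{"type":"array"},"squeeze":{"type":"number"}},"required":["rows"]}

```bash
mkdir -p pics; ls; cat > h.py <<'E'
import numpy as np, cv2, pickle
from station import readout, imaging, order, manip
def snap(n):
    s=imaging.snapshot(n); pickle.dump(s,open(f'{n}.pkl','wb')); return s
def load(n): return pickle.load(open(f'{n}.pkl','rb'))
def f(s): return s['img'].shape[0]/2/np.tan(np.radians(s['fovy'])/2)
def rays(s,uv):
    uv=np.atleast_2d(np.array(uv,float)); d=(uv-[s['cx'],s['cy']])/f(s)
    u=d.copy()
    for _ in range(30): u=d/(1+s['k1']*(u**2).sum(1,keepdims=True))
    return np.c_[u,np.ones(len(u))]
def RT(s): return cv2.Rodrigues(np.array(s['rvec'],float))[0],np.array(s['tvec'],float).ravel()
def onplane(s,uv,z):
    R,t=RT(s); d=rays(s,uv)@R; c=-R.T@t
    return c+d*((z-c[2])/d[:,2])[:,None]
def cloud(s):
    h,w=s['z_map'].shape; vv,uu=np.mgrid[:h,:w]; R,t=RT(s)
    P=rays(s,np.c_[uu.ravel(),vv.ravel()])*s['z_map'].reshape(-1,1)
    return ((P-t)@R).reshape(h,w,3)
def proj(s,P):
    R,t=RT(s); p=np.atleast_2d(P)@R.T+t; u=p[:,:2]/p[:,2:]
    return u*(1+s['k1']*(u**2).sum(1,keepdims=True))*f(s)+[s['cx'],s['cy']]
def tri(s1,a,s2,b):
    R1,t1=RT(s1);R2,t2=RT(s2);c1=-R1.T@t1;c2=-R2.T@t2
    d1=(rays(s1,a)@R1)[0];d2=(rays(s2,b)@R2)[0]
    k=np.linalg.lstsq(np.c_[d1,-d2],c2-c1,rcond=None)[0]
    p,q=c1+k[0]*d1,c2+k[1]*d2; return (p+q)/2,np.linalg.norm(p-q)
E
python3 - <<'E'
from h import *
for n in ['top','side','wrist']:
    s=snap(n); R,t=RT(s); print(n,s['fovy'],s['k1'],-R.T@t,R[2])
a=load('top')['img'];cv2.imwrite('pics/top.png',cv2.resize(a,(800,600),interpolation=cv2.INTER_CUBIC)[:,:,::-1])
b=load('side')['img'];cv2.imwrite('pics/side.png',cv2.resize(b,(800,600),interpolation=cv2.INTER_CUBIC)[:,:,::-1])
print(readout.sense(), manip.tip_extent)
E
```

```text
pics
top 53.508496973913864 -0.03200067813271097 [ 0.45000503 -0.16296003  1.56032498] [ 0.05665618 -0.00999707 -0.9983437 ]
side 51.689983473857374 0.012255913940150505 [ 0.65157607 -1.02783177  0.97495972] [-0.08575644  0.67997613 -0.7282021 ]
wrist 58.85020946175235 0.030145414133793017 [ 0.28428433 -0.56027485  0.37480385] [-0.24158344 -0.09061084 -0.96614032]
{'t': 0.15, 'q': array([-1.38452616e+00,  5.28293758e-01,  1.43359545e+00, -1.54735472e-05,
        1.18141922e+00, -1.78518923e-01]), 'qd': array([-0.00033534, -0.0035488 , -0.00402603,  0.00022714,  0.00094059,
       -0.00062987]), 'tau': array([ 3.89700299e-04, -4.42742229e+01, -1.78276849e+01, -2.80362437e-04,
        5.58790925e-03, -3.77235054e-06]), 'tcp_pos': array([ 0.22288768, -0.58336395,  0.2555371 ]), 'tool_rot': array([ 9.83411282e-01,  1.81387744e-01, -1.04799141e-05, -8.57855222e-04]), 'force': array([ 0.52286596, -0.4331376 , -0.06885724]), 'ft_torque': array([ 0.0029567 ,  0.01134834, -0.01678457]), 'gripper_force': 0.0, 'finger_gap': 1.001288480397311} 0.025
```

View pics/top.png

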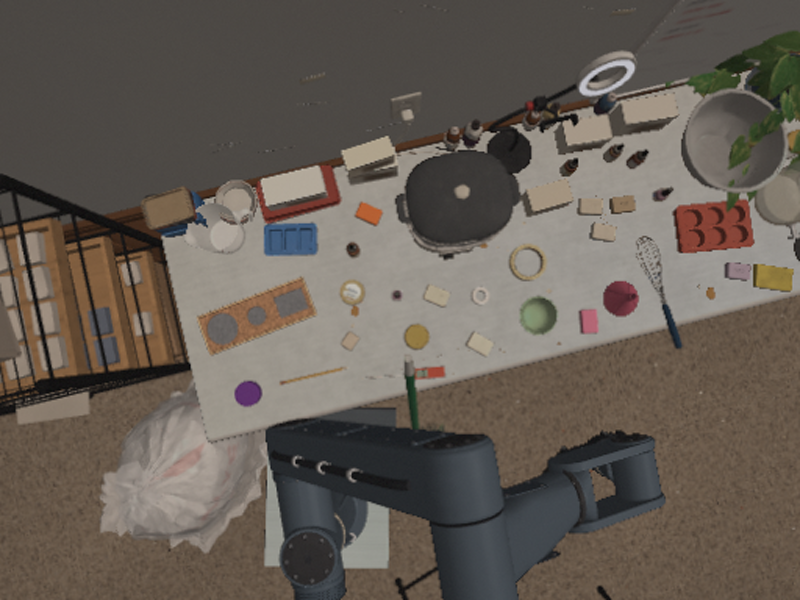

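View pics/side.png

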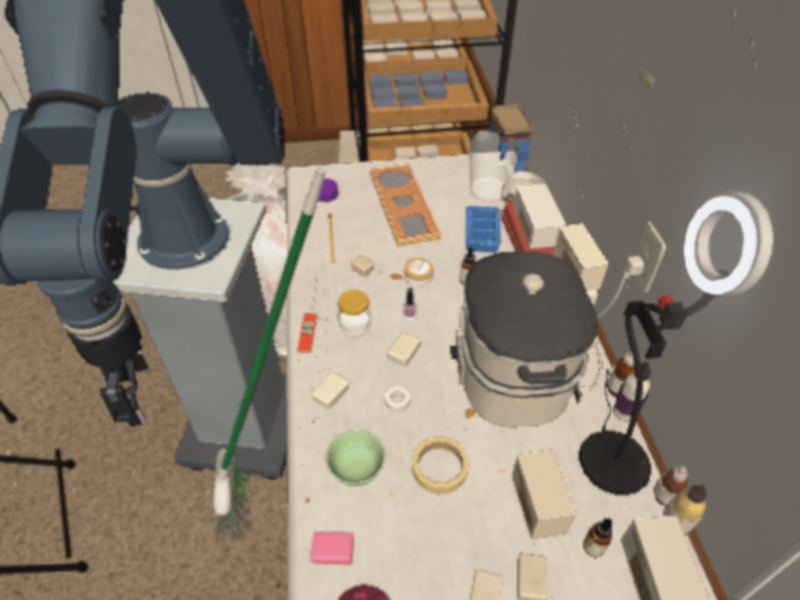

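Top view shows the tray recesses: pot (222,328), bottle (257,315), bar (291,302). 

Candidates in the same view:
- **Bars:** (437,296) and (480,343). The cut end is at (350,341). Ignore the orange (369,213), the pink (589,321) and the stock at (591,205) and (604,232).
- **Dropper bottle:** (352,249). The short bottle is at (397,295). Stock bottles are at (570,167) and beyond.
- **Pot:** (417,336), tan lid over white. The round thing at (352,292) has a white top, and the purple one is at (248,393).
- **Tape:** (481,296).

I'll check these in close crops.

```bash
python3 - <<'E'
from h import *
a=load('top')['img'][140:260,190:350];cv2.imwrite('pics/tc.png',cv2.resize(a,(800,600),interpolation=cv2.INTER_CUBIC)[:,:,::-1])
b=load('side')['img'][150:270,180:340];cv2.imwrite('pics/sc.png',cv2.resize(b,(800,600),interpolation=cv2.INTER_CUBIC)[:,:,::-1])
s=load('top');C=cloud(s)
for n,u in dict(bar1=(437,296),bar2=(480,343),end=(350,341),drop=(352,249),short=(397,295),tape=(476,296),pot=(417,336),tin=(352,292),rp=(222,328),rb=(257,315),rbar=(291,302),pot_cooker=(415,240)).items():
    print(n,C[int(u[1]*.64),int(u[0]*.64)].round(4))
t=s['z_map'];print((t>0).mean())
E
```

```text
bar1 [ 0.5562 -0.2704  0.025 ]
bar2 [ 0.4374 -0.3859  0.0228]
end [ 0.4346 -0.0517  0.0311]
drop [ 0.6634 -0.0542  0.0937]
short [ 0.5545 -0.1691  0.0759]
tape [ 0.5587 -0.3722  0.0212]
pot [ 0.4501 -0.2175  0.0901]
tin [ 0.5628 -0.0528  0.0361]
rp [0.4637 0.2844 0.0091]
rb [0.4981 0.1954 0.0114]
rbar [0.5329 0.1079 0.006 ]
pot_cooker [ 0.6959 -0.2099  0.0597]
0.9958902994791666
```

View pics/tc.png

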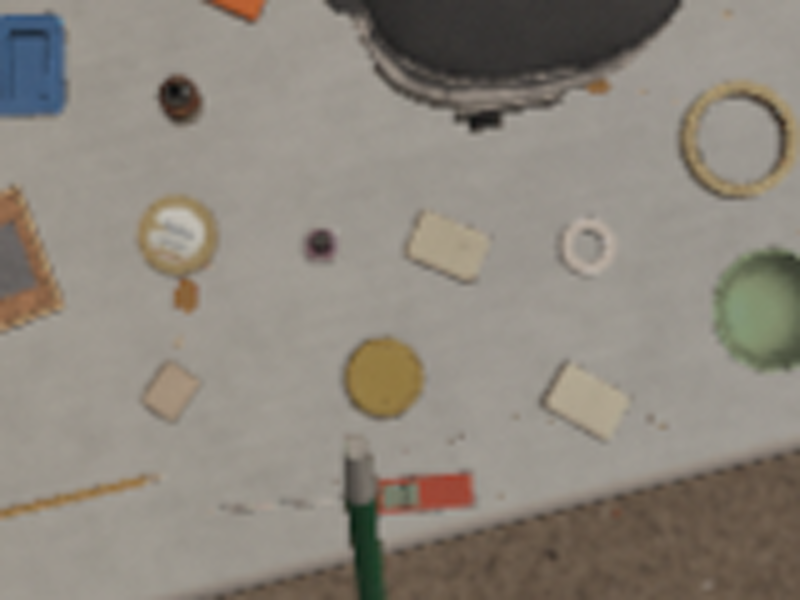

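View pics/sc.png

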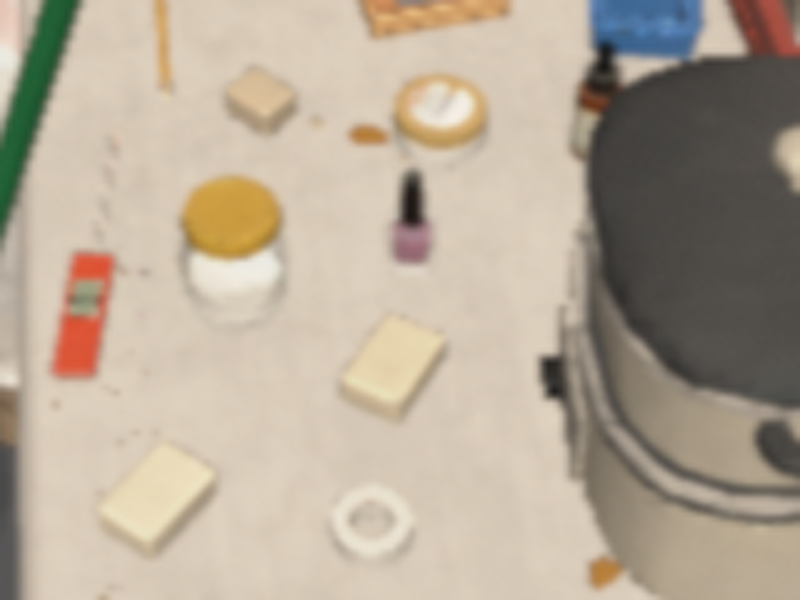

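Tan-lidded tin with a white label at crop (178,236) is flat, so it is the salve pot. The yellow jar at (384,377) is about 90 mm tall, so it isn't wanted, only an obstacle. Both whole bars, the cut end, tape and short bottle are confirmed. Next I triangulate from the two views.

```bash
cat >> h.py <<'E'
def go(p,yaw,z=None):
    """one row's numbers to get from the present pose to TCP p, tool x at yaw deg, tool down"""
    from scipy.spatial.transform import Rotation as Ro
    s=readout.sense(); R=Ro.from_quat(s['tool_rot']); c=np.radians(yaw)
    T=Ro.from_matrix(np.array([[np.cos(c),np.sin(c),0],[np.sin(c),-np.cos(c),0],[0,0,-1]]).T)
    rv=(R.inv()*T).as_rotvec(degrees=True); d=R.inv().apply(np.array(p)-s['tcp_pos'])*1000
    return np.r_[rv,d].round(1)
E
python3 - <<'E'
from h import *
T,S=load('top'),load('side')
ct=lambda p:np.array(p,float)/5+[190,140]-.4
cs=lambda p:np.array(p,float)/5+[180,150]-.4
pts=dict(bar1=[((425,207),(400,316)),((492,238),(447,347)),((472,283),(395,405)),((405,250),(340,375))],
bar2=[((570,361),(168,440)),((632,400),(216,483)),((608,440),(150,543)),((544,402),(98,512))],
pot=[((178,236),(440,107))],drop=[((180,90),(604,48))],tape=[((588,246),(372,518))],short=[((321,240),(412,175))])
for n,l in pts.items():
    P=[tri(T,ct(a),S,cs(b)) for a,b in l]
    print(n,[(p.round(4),round(e,4)) for p,e in P], np.mean([p for p,e in P],0).round(4))
    P=np.array([p for p,e in P])
    if len(P)==4: 
        Q=onplane(T,[ct(a) for a,b in l],.026); print(Q.mean(0).round(4),[np.linalg.norm(Q[i]-Q[i-1]).round(4) for i in range(4)],[np.degrees(np.arctan2(*(Q[i]-Q[i-1])[[1,0]])).round(1) for i in range(4)])
a=np.array([(198,318),(305,278),(316,315),(209,354)])*.64
Q=onplane(T,a,.019);print('tray',Q.round(4),Q.mean(0))
C=cloud(T)
q=C.reshape(-1,3); m=(q[:,2]>.02)&(abs(q[:,0]-.7)<.25)&(abs(q[:,1]+.3)<.22)&(q[:,0]>.62);print('cooker',np.percentile(q[m],[2,50,99],axis=0).round(3))
print(go([.47,-.37,.25],0))
E
```

```text
bar1 [(array([ 0.5727, -0.2536,  0.047 ]), np.float64(0.0277)), (array([ 0.5764, -0.3001,  0.0709]), np.float64(0.0315)), (array([ 0.5446, -0.2908, -0.0023]), np.float64(0.032)), (array([ 0.5381, -0.2434, -0.0284]), np.float64(0.038))] [ 0.558  -0.272   0.0218]
[ 0.5582 -0.2715  0.026 ] [np.float64(0.0385), np.float64(0.0597), np.float64(0.0399), np.float64(0.0603)] [np.float64(-23.8), np.float64(-113.7), np.float64(157.0), np.float64(65.0)]
bar2 [(array([ 0.4532, -0.3707,  0.0565]), np.float64(0.0262)), (array([ 0.4557, -0.4105,  0.0671]), np.float64(0.04)), (array([ 0.4162, -0.4047, -0.0088]), np.float64(0.0289)), (array([ 0.411 , -0.3645, -0.0302]), np.float64(0.0442))] [ 0.4341 -0.3876  0.0212]
[ 0.4345 -0.3867  0.026 ] [np.float64(0.0392), np.float64(0.059), np.float64(0.0377), np.float64(0.0599)] [np.float64(-31.5), np.float64(-121.0), np.float64(149.7), np.float64(60.5)]
pot [(array([ 0.5606, -0.053 ,  0.0282]), np.float64(0.0008))] [ 0.5606 -0.053   0.0282]
drop [(array([ 0.668 , -0.0569,  0.0993]), np.float64(0.0002))] [ 0.668  -0.0569  0.0993]
tape [(array([ 0.5597, -0.3857,  0.0184]), np.float64(0.0004))] [ 0.5597 -0.3857  0.0184]
short [(array([ 0.5555, -0.1683,  0.0788]), np.float64(0.0005))] [ 0.5555 -0.1683  0.0788]
tray [[0.4844 0.3444 0.019 ]
 [0.5943 0.0702 0.019 ]
 [0.4988 0.0389 0.019 ]
 [0.3922 0.3123 0.019 ]] [0.49242331 0.19144875 0.019     ]
cooker [[ 0.663 -0.512  0.025]
 [ 0.788 -0.31   0.236]
 [ 0.946 -0.087  0.603]]
[-1.000e-01  0.000e+00  2.090e+01  3.070e+02 -1.112e+02  5.800e+00]
```

```bash
python3 - <<'E'
from h import *
print(go([.434,-.387,.2],60))
E
```

```text
[-1.000e-01 -0.000e+00 -3.910e+01  2.673e+02 -1.080e+02  5.580e+01]
```

move_arm --pt "0 0 -39 267 -108 56 0" --pt "0 0 -39 267 -108 56 0" --pt "0 0 -39 267 -108 56 0" --pt "0 0 -39 267 -108 56 0" --pt "0 0 -39 267 -108 56 0" --pt "0 0 -39 267 -108 56 0" --pt "0 0 -39 267 -108 56 0" --pt "0 0 -39 267 -108 56 0" --pt "0 0 -39 267 -108 56 0" --pt "0 0 -39 267 -108 56 0" --pt "0 0 -39 267 -108 56 0" --pt "0 0 -39 267 -108 56 0" --squeeze 40

```text
t: 1.15
tcp_pos: [0.433, -0.3892, 0.2007]
tool_rot: [0.867, 0.498, -0.0, 0.0]
force: [0.4, 0.4, 0.1]
finger_gap: 0.997
gripper_force: 0.0
```

```bash
python3 - <<'E'
from h import *
s=snap('wrist');C=cloud(s);cv2.imwrite('pics/w1.png',s['img'][:,:,::-1])
# bar top: height band near .026
def rect(zlo=.016,zhi=.036,near=None,r=.045):
    m=(C[...,2]>zlo)&(C[...,2]<zhi)&(np.hypot(C[...,0]-near[0],C[...,1]-near[1])<r)
    m=cv2.morphologyEx(m.astype(np.uint8),cv2.MORPH_OPEN,np.ones((5,5)))
    P=C[m>0]; c,(a,b),ang=cv2.minAreaRect((P[:,:2]*1000).astype(np.float32)); print(np.round(c,1),round(a,1),round(b,1),round(ang,1),P[:,2].mean(),m.sum())
rect(near=(.434,-.387))
print(readout.sense()['tcp_pos'])
E
```

```text
[ 434.8 -385.7] 62.1 42.1 61.1 0.02654941517585279 3217
[ 0.43294425 -0.38918609  0.20061283]
```

View pics/w1.png

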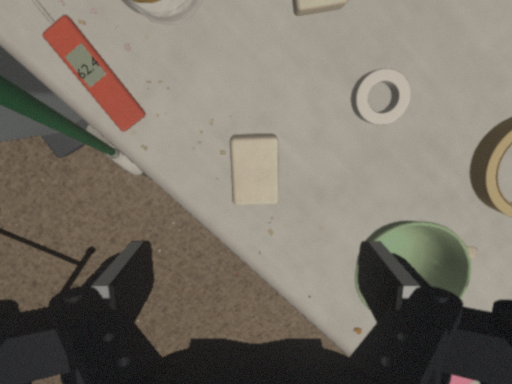

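```bash
python3 - <<'E'
from h import *
print(go([.4348,-.3857,.035],61.1), go([.4348,-.3857,.16],61.1))
E
```

```text
[  0.    0.   -1.3   4.   -0.3 165.6] [ 0.   0.  -1.3  4.  -0.2 40.6]
```

move_arm --pt "0 0 -1.3 4 0 40 0" --pt "0 0 -1.3 4 0 80 0" --pt "0 0 -1.3 4 0 115 0" --pt "0 0 -1.3 4 0 140 0" --pt "0 0 -1.3 4 0 155 0" --pt "0 0 -1.3 4 0 165 0" --pt "0 0 -1.3 4 0 165 0" --pt "0 0 -1.3 4 0 165 0" --squeeze 40

```text
t: 1.87
tcp_pos: [0.4356, -0.3851, 0.0355]
tool_rot: [0.861, 0.509, 0.0, 0.0]
force: [0.1, -0.1, -0.0]
finger_gap: 1.005
gripper_force: 0.0
```

move_arm --pt "0 0 0 0 0 0 1" --pt "0 0 0 0 0 0 1" --pt "0 0 0 0 0 0 1" --pt "0 0 0 0 0 0 1" --pt "0 0 0 0 0 0 1" --pt "0 0 0 0 0 0 1" --pt "0 0 0 0 0 0 1" --pt "0 0 0 0 0 0 1" --pt "0 0 0 0 0 0 1" --pt "0 0 0 0 0 0 1" --pt "0 0 0 0 0 0 1" --pt "0 0 0 0 0 0 1"

```text
t: 2.87
tcp_pos: [0.4363, -0.3847, 0.0367]
tool_rot: [0.861, 0.509, 0.0, 0.001]
force: [-0.7, 1.5, 6.0]
finger_gap: 0.474
gripper_force: 41.2
```

```bash
python3 - <<'E'
from h import *
print(go([.4363,-.3847,.17],61.1),go([.55,-.25,.2],61.1), go([.53,.11,.2],111.4))
E
```

```text
[ 1.000e-01  1.000e-01  1.000e-01 -1.000e-01  2.000e-01 -1.333e+02] [ 1.000e-01  1.000e-01  1.000e-01  1.726e+02  3.500e+01 -1.633e+02] [ 1.000e-01  1.000e-01 -5.020e+01  4.785e+02 -1.559e+02 -1.640e+02]
```

move_arm --pt "0 0 0 0 0 -20 1" --pt "0 0 0 0 0 -50 1" --pt "0 0 0 0 0 -85 1" --pt "0 0 0 0 0 -120 1" --pt "0 0 0 15 4 -145 1" --pt "0 0 0 45 10 -160 1" --pt "0 0 0 80 17 -163 1" --pt "0 0 0 112 23 -163 1" --pt "0 0 0 142 29 -163 1" --pt "0 0 0 165 34 -163 1" --pt "0 0 0 173 35 -163 1" --pt "0 0 0 173 35 -163 1"

```text
t: 3.87
tcp_pos: [0.5507, -0.2474, 0.1984]
tool_rot: [0.86, 0.511, 0.0, -0.0]
force: [1.0, 1.1, -1.3]
finger_gap: 0.475
gripper_force: 41.0
```

move_arm --pt "0 0 -3 15 -10 0 1" --pt "0 0 -8 42 -26 0 1" --pt "0 0 -13 75 -47 0 1" --pt "0 0 -18 108 -67 0 1" --pt "0 0 -24 141 -88 0 1" --pt "0 0 -30 174 -109 0 1" --pt "0 0 -36 207 -129 0 1" --pt "0 0 -41 240 -150 0 1" --pt "0 0 -46 272 -170 0 1" --pt "0 0 -50 295 -184 0 1" --pt "0 0 -50 305 -191 0 1" --pt "0 0 -50 305 -191 0 1"

```text
t: 4.87
tcp_pos: [0.5287, 0.111, 0.1983]
tool_rot: [0.564, 0.826, -0.0, -0.0]
force: [0.1, -1.2, -1.0]
finger_gap: 0.475
gripper_force: 41.0
```

```bash
python3 - <<'E'
from h import *
s=snap('wrist');C=cloud(s);cv2.imwrite('pics/w2.png',s['img'][:,:,::-1])
print(readout.sense()['tcp_pos'],readout.sense()['finger_gap'])
np.save('C2.npy',C)
E
```

```text
[0.5291824  0.10947573 0.19830508] 0.47490721780537004
```

View pics/w2.png

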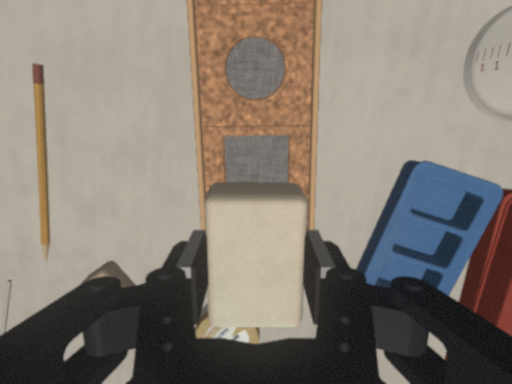

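```bash
python3 - <<'E'
from h import *
s=load('wrist');C=np.load('C2.npy');hsv=cv2.cvtColor(s['img'],cv2.COLOR_RGB2HSV)
print(hsv[68,255],hsv[155,255],hsv[110,255],hsv[50,120])
m=((hsv[...,1]<45)&(hsv[...,2]<140)&(hsv[...,2]>60)).astype(np.uint8); m[:,:200]=0;m[:,315:]=0;m[184:]=0
m=cv2.morphologyEx(m,cv2.MORPH_OPEN,np.ones((5,5)))
cs,_=cv2.findContours(m,cv2.RETR_EXTERNAL,cv2.CHAIN_APPROX_NONE)
for c in sorted(cs,key=cv2.contourArea)[-2:]:
    p=c[:,0,:].astype(float)
    Q=onplane(s,p,.012)[:,:2]*1000
    print(cv2.contourArea(c),cv2.minEnclosingCircle(Q.astype(np.float32)),cv2.minAreaRect(Q.astype(np.float32)),p.min(0),p.max(0))
    print('z',np.median(C[m>0][:,2]))
# walls: cork columns inner edges at rows
print(C[110,255],C[22,255])
for r in (20,60,100,125):
    l=onplane(s,[(196,r)],.019)
# tray mask by z>0.005 in cloud
z=C[...,2]
for r in (10,50,90,130,160):
    row=z[r,150:360]; i=np.where((row>.010)&(row<.03))[0]+150; e=onplane(s,[(i.min()-.5,r),(i.max()+.5,r)],.019); print(r,i.min(),i.max(),e[:,:2].round(4).tolist(),e.mean(0)[:2].round(4))
E
```

```text
[ 13  23 102] [ 19  17 118] [ 13 113 138] [ 20  26 175]
2674.5 ((496.1773376464844, 194.36465454101562), 24.314044952392578) ((496.374755859375, 194.13235473632812), (47.55177307128906, 47.58202362060547), 21.249370574951172) [227.  38.] [283.  98.]
z 0.010266048092108168
2767.0 ((525.6559448242188, 121.40536499023438), 34.83349609375) ((525.53857421875, 121.84175872802734), (56.01442337036133, 43.13051223754883), 21.239179611206055) [225. 136.] [287. 183.]
z 0.010266048092108168
[0.50857298 0.1627598  0.01854456] [0.4838813  0.22631159 0.0181457 ]
10 187 320 [[0.4305, 0.2144], [0.5291, 0.2527]] [0.4798 0.2336]
50 189 319 [[0.441, 0.1872], [0.5404, 0.2259]] [0.4907 0.2066]
90 193 317 [[0.4538, 0.1589], [0.5516, 0.1969]] [0.5027 0.1779]
130 195 317 [[0.4659, 0.128], [0.5651, 0.1666]] [0.5155 0.1473]
160 197 316 [[0.4759, 0.1038], [0.575, 0.1423]] [0.5254 0.123 ]
```

```bash
python3 - <<'E'
from h import *
print(go([.5304,.1078,.0465],111.2),readout.sense()['tcp_pos'])
E
```

```text
[ -0.    0.    0.   -1.9   0.6 151.8] [0.5291824  0.10947573 0.19830508]
```

move_arm --pt "0 0 0 -2 0.6 20 1" --pt "0 0 0 -2 0.6 50 1" --pt "0 0 0 -2 0.6 80 1" --pt "0 0 0 -2 0.6 110 1" --pt "0 0 0 -2 0.6 130 1" --pt "0 0 0 -2 0.6 142 1" --pt "0 0 0 -2 0.6 148 1" --pt "0 0 0 -2 0.6 151 1" --pt "0 0 0 -2 0.6 151 1" --pt "0 0 0 -2 0.6 151 1"

```text
t: 5.75
tcp_pos: [0.5316, 0.1073, 0.048]
tool_rot: [0.565, 0.825, 0.0, 0.001]
force: [0.4, -0.3, -0.3]
finger_gap: 0.472
gripper_force: 41.0
```

```bash
python3 - <<'E'
from h import *
s=readout.sense();print(s['tcp_pos'],s['force'],go([.5304,.1078,.045],111.2))
E
```

```text
[0.53156675 0.10731213 0.04800879] [ 0.35986175 -0.30612839 -0.32136368] [ 0.1  0.  -0.1  0.9 -0.9  3. ]
```

move_arm --pt "0 0 0 0.8 -0.8 1 1" --pt "0 0 0 0.8 -0.8 2 1" --pt "0 0 0 0.8 -0.8 2.5 1" --pt "0 0 0 0.8 -0.8 2.5 1" --pt "0 0 0 0.8 -0.8 2.5 1"

```text
t: 6.17
tcp_pos: [0.5298, 0.1087, 0.0451]
tool_rot: [0.565, 0.825, 0.0, 0.0]
force: [0.8, 0.1, -1.5]
finger_gap: 0.471
gripper_force: 41.0
```

move_arm --pt "0 0 0 0 0 1 1" --pt "0 0 0 0 0 1 1" --pt "0 0 0 0 0 1 1"

```text
t: 6.42
tcp_pos: [0.5299, 0.1088, 0.0447]
tool_rot: [0.565, 0.825, 0.0, 0.0]
force: [-0.9, 0.3, 6.6]
finger_gap: 0.473
gripper_force: 41.7
```

move_arm --pt "0 0 0 0 0 1 1" --pt "0 0 0 0 0 1 1" --pt "0 0 0 0 0 1 1"

```text
t: 6.67
tcp_pos: [0.5299, 0.1088, 0.0447]
tool_rot: [0.565, 0.825, 0.0, 0.0]
force: [-2.5, -0.3, 14.2]
finger_gap: 0.471
gripper_force: 42.6
```

move_arm --pt "0 0 0 0 0 -1 0.4" --pt "0 0 0 0 0 -1 0.35" --pt "0 0 0 0 0 -1 0.35" --pt "0 0 0 0 0 -1 0.35" --pt "0 0 0 0 0 -20 0.35" --pt "0 0 0 0 0 -60 0.2" --pt "0 0 0 0 0 -100 0" --pt "0 0 0 0 0 -140 0" --pt "0 0 0 0 0 -155 0" --pt "0 0 0 0 0 -155 0"

```text
t: 7.5
tcp_pos: [0.5325, 0.1087, 0.2021]
tool_rot: [0.565, 0.825, 0.003, 0.004]
force: [1.0, 0.1, -0.3]
finger_gap: 0.998
gripper_force: 0.0
```

```bash
cat >> h.py <<'E'
def rect(C,near,zlo=.016,zhi=.036,r=.045):
    m=(C[...,2]>zlo)&(C[...,2]<zhi)&(np.hypot(C[...,0]-near[0],C[...,1]-near[1])<r)
    m=cv2.morphologyEx(m.astype(np.uint8),cv2.MORPH_OPEN,np.ones((5,5)))
    P=C[m>0]; c,(a,b),ang=cv2.minAreaRect((P[:,:2]*1000).astype(np.float32)); print(np.round(c,1),round(a,1),round(b,1),round(ang,1),P[:,2].mean(),m.sum())
E
python3 - <<'E'
from h import *
s=snap('wrist');C=cloud(s);rect(C,(.531,.106),.025,.05);cv2.imwrite('pics/w3.png',s['img'][:,:,::-1])
print(readout.sense()['tcp_pos'])
print(go([.55,-.2,.2],90),go([.558,-.2717,.2],65.5))
E
```

```text
[531.1 107.1] 41.9 61.8 20.9 0.034605560875810695 3322
[0.53093309 0.10866926 0.19977356]
[ 3.000e-01  1.000e-01  2.120e+01 -2.947e+02 -9.390e+01 -1.000e-01] [ 3.000e-01 -0.000e+00  4.570e+01 -3.644e+02 -1.123e+02 -1.000e-01]
```

move_arm --pt "0 0 5 -35 -11 0 0" --pt "0 0 11 -73 -23 0 0" --pt "0 0 17 -112 -34 0 0" --pt "0 0 23 -150 -46 0 0" --pt "0 0 29 -188 -58 0 0" --pt "0 0 35 -226 -70 0 0" --pt "0 0 41 -264 -81 0 0" --pt "0 0 46 -302 -93 0 0" --pt "0 0 46 -340 -105 0 0" --pt "0 0 46 -364 -112 0 0" --pt "0 0 46 -364 -112 0 0" --pt "0 0 46 -364 -112 0 0"

```text
t: 8.55
tcp_pos: [0.5557, -0.2723, 0.1952]
tool_rot: [0.843, 0.537, -0.001, -0.002]
force: [0.5, 0.3, 0.0]
finger_gap: 1.0
gripper_force: 0.0
```

```bash
python3 - <<'E'
from h import *
s=snap('wrist');C=cloud(s);rect(C,(.558,-.2717));rect(C,(.558,-.2717),.019,.033)
print(readout.sense()['tcp_pos'],go([.558,-.2717,.0355],65.5))
E
```

```text
[ 558.2 -270.6] 61.9 42.3 68.1 0.026294235910679184 3328
[ 558.1 -270.7] 61.7 42.3 68.3 0.026341162119956813 3310
[ 0.55556438 -0.2707122   0.19538181] [-3.000e-01 -1.000e-01 -4.000e-01 -1.000e-01  3.400e+00  1.599e+02]
```

move_arm --pt "0 0 -3 1 2.4 35 0" --pt "0 0 -3 1 2.4 75 0" --pt "0 0 -3 1 2.4 110 0" --pt "0 0 -3 1 2.4 135 0" --pt "0 0 -3 1 2.4 152 0" --pt "0 0 -3 1 2.4 160 0" --pt "0 0 -3 1 2.4 160 0" --pt "0 0 -3 1 2.4 160 0"

```text
t: 9.27
tcp_pos: [0.5596, -0.2702, 0.0377]
tool_rot: [0.828, 0.561, -0.0, -0.001]
force: [-0.0, 0.9, -0.1]
finger_gap: 0.998
gripper_force: 0.0
```

move_arm --pt "0 0 0 0 0 0 1" --pt "0 0 0 0 0 0 1" --pt "0 0 0 0 0 0 1" --pt "0 0 0 0 0 0 1" --pt "0 0 0 0 0 0 1" --pt "0 0 0 0 0 0 1" --pt "0 0 0 0 0 0 1" --pt "0 0 0 0 0 0 1" --pt "0 0 0 0 0 0 1" --pt "0 0 0 0 0 0 1"

```text
t: 10.1
tcp_pos: [0.5599, -0.2716, 0.0394]
tool_rot: [0.828, 0.561, 0.0, 0.001]
force: [-1.3, 0.1, 5.4]
finger_gap: 0.467
gripper_force: 40.8
```

```bash
python3 - <<'E'
from h import *
print(readout.sense()['tcp_pos'],go([.558,-.2707,.2],68.2),go([.531,.108,.2],111.0))
E
```

```text
[ 0.55987381 -0.27161138  0.03936018] [ 1.000e-01  0.000e+00 -0.000e+00  1.000e-01 -1.800e+00 -1.606e+02] [ 1.000e-01  0.000e+00 -4.280e+01  3.417e+02 -1.676e+02 -1.610e+02]
```

move_arm --pt "0 0 0 0 0 -20 1" --pt "0 0 0 0 0 -50 1" --pt "0 0 0 0 0 -85 1" --pt "0 0 0 0 0 -120 1" --pt "0 0 0 0 0 -145 1" --pt "0 0 0 0 0 -160 1" --pt "0 0 0 0 0 -160 1" --pt "0 0 0 0 0 -160 1"

```text
t: 10.77
tcp_pos: [0.5596, -0.2715, 0.1988]
tool_rot: [0.828, 0.561, 0.0, 0.001]
force: [-0.8, -0.4, -2.0]
finger_gap: 0.468
gripper_force: 41.0
```

move_arm --pt "0 0 -3 15 -7 0 1" --pt "0 0 -8 45 -22 0 1" --pt "0 0 -13 80 -39 0 1" --pt "0 0 -18 115 -56 0 1" --pt "0 0 -23 150 -74 0 1" --pt "0 0 -28 185 -91 0 1" --pt "0 0 -33 220 -108 0 1" --pt "0 0 -38 255 -125 0 1" --pt "0 0 -42 290 -142 0 1" --pt "0 0 -43 320 -157 0 1" --pt "0 0 -43 338 -166 0 1" --pt "0 0 -43 342 -168 0 1"

```text
t: 11.77
tcp_pos: [0.5281, 0.112, 0.1958]
tool_rot: [0.563, 0.826, -0.001, -0.002]
force: [0.2, -0.6, -1.3]
finger_gap: 0.463
gripper_force: 41.0
```

move_arm --pt "0 0 0 0 0 0 1" --pt "0 0 0 0 0 0 1" --pt "0 0 0 0 0 0 1"

```text
t: 12.02
tcp_pos: [0.5305, 0.1074, 0.1971]
tool_rot: [0.565, 0.825, -0.001, -0.0]
force: [-0.5, -0.0, -2.3]
finger_gap: 0.465
gripper_force: 41.0
```

```bash
python3 - <<'E'
from h import *
s=snap('wrist');cv2.imwrite('pics/w4.png',s['img'][:,:,::-1])
print(readout.sense()['tcp_pos'],readout.sense()['finger_gap'],go([.531,.1069,.076],111.0))
E
```

```text
[0.53061468 0.10717892 0.19727558] 0.4683586768021347 [-1.000e-01 -0.000e+00  1.000e-01 -4.000e-01  4.000e-01  1.213e+02]
```

View pics/w4.png

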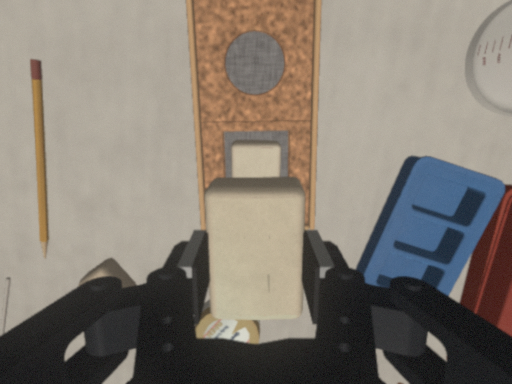

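First bar lies square in its recess, with even grey margins at (255,150). The second is held straight above it, so I'm lowering it.

move_arm --pt "0 0 0 0 0.4 20 1" --pt "0 0 0 0 0.4 50 1" --pt "0 0 0 0 0.4 80 1" --pt "0 0 0 0 0.4 102 1" --pt "0 0 0 0 0.4 114 1" --pt "0 0 0 0 0.4 119 1" --pt "0 0 0 0 0.4 120 1" --pt "0 0 0 0 0.4 120 1" --pt "0 0 0 0 0.4 120 1"

```text
t: 12.82
tcp_pos: [0.5319, 0.1083, 0.0787]
tool_rot: [0.565, 0.825, 0.001, 0.001]
force: [0.3, 0.5, -1.3]
finger_gap: 0.462
gripper_force: 40.9
```

move_arm --pt "0 0 0 0 0 1 1" --pt "0 0 0 0 0 2 1" --pt "0 0 0 0 0 2 1" --pt "0 0 0 0 0 2 1"

```text
t: 13.15
tcp_pos: [0.5311, 0.1088, 0.0762]
tool_rot: [0.565, 0.825, 0.0, 0.0]
force: [-0.1, -0.5, -0.9]
finger_gap: 0.465
gripper_force: 40.9
```

```bash
python3 - <<'E'
from h import *
s=readout.sense();print(s['tcp_pos'],s['force'],go([.531,.1069,.0737],111))
E
```

```text
[0.53108783 0.10881708 0.07623089] [-0.11095839 -0.46585486 -0.87904681] [ 0.   0.   0.2 -1.8 -0.8  2.5]
```

move_arm --pt "0 0 0 -1 -0.5 1 1" --pt "0 0 0 -1 -0.5 2 1" --pt "0 0 0 -1 -0.5 2 1" --pt "0 0 0 -1 -0.5 2 1"

```text
t: 13.48
tcp_pos: [0.5307, 0.1076, 0.0737]
tool_rot: [0.565, 0.825, -0.0, -0.0]
force: [-0.2, -1.0, -0.8]
finger_gap: 0.467
gripper_force: 40.9
```

move_arm --pt "0 0 0 0 0 1 1" --pt "0 0 0 0 0 1 1" --pt "0 0 0 0 0 1 1"

```text
t: 13.73
tcp_pos: [0.5309, 0.1076, 0.0728]
tool_rot: [0.565, 0.825, 0.0, 0.0]
force: [1.2, -0.2, -0.6]
finger_gap: 0.467
gripper_force: 41.0
```

move_arm --pt "0 0 0 0 0 0.7 1" --pt "0 0 0 0 0 0.7 1" --pt "0 0 0 0 0 0.7 1"

```text
t: 13.98
tcp_pos: [0.531, 0.1077, 0.0726]
tool_rot: [0.565, 0.825, 0.0, 0.0]
force: [-1.6, 0.2, 4.5]
finger_gap: 0.469
gripper_force: 41.6
```

move_arm --pt "0 0 0 0 0 0.7 1" --pt "0 0 0 0 0 0.7 1" --pt "0 0 0 0 0 0.7 1"

```text
t: 14.23
tcp_pos: [0.531, 0.1077, 0.0726]
tool_rot: [0.565, 0.825, 0.0, 0.0]
force: [-1.8, -0.5, 9.8]
finger_gap: 0.464
gripper_force: 42.2
```

move_arm --pt "0 0 0 0 0 -1 0.45" --pt "0 0 0 0 0 -1 0.4" --pt "0 0 0 0 0 -1 0.35" --pt "0 0 0 0 0 -1 0.35" --pt "0 0 0 0 0 -15 0.35" --pt "0 0 0 0 0 -50 0.2" --pt "0 0 0 0 0 -90 0" --pt "0 0 0 0 0 -120 0" --pt "0 0 0 0 0 -128 0" --pt "0 0 0 0 0 -128 0" --pt "0 0 0 0 0 -128 0"

```text
t: 15.15
tcp_pos: [0.5304, 0.1076, 0.1991]
tool_rot: [0.565, 0.825, -0.0, -0.0]
force: [-0.1, -0.5, -0.4]
finger_gap: 1.003
gripper_force: 0.0
```

```bash
python3 - <<'E'
from h import *
s=snap('wrist');C=cloud(s);rect(C,(.531,.106),.05,.075)
print(readout.sense()['tcp_pos'],go([.5606,-.053,.2],80))
E
```

```text
[531.1 107.5] 41.9 62.2 22.0 0.059612479858305686 4035
[0.52973033 0.10758034 0.19811037] [  -0.2   -0.    31.2 -160.9  -29.3   -2. ]
```

```bash
python3 - <<'E'
from h import *
print(go([.5606,-.053,.2],111))
E
```

```text
[-1.000e-01 -1.000e-01  2.000e-01 -1.609e+02 -2.930e+01 -2.000e+00]
```

move_arm --pt "0 0 0 -35 -6 0 0" --pt "0 0 0 -75 -13 0 0" --pt "0 0 0 -115 -21 0 0" --pt "0 0 0 -145 -26 0 0" --pt "0 0 0 -161 -29 0 0" --pt "0 0 0 -161 -29 0 0" --pt "0 0 0 -161 -29 0 0" --pt "0 0 0 -161 -29 0 0"

```text
t: 15.87
tcp_pos: [0.5607, -0.0521, 0.1977]
tool_rot: [0.565, 0.825, -0.0, -0.002]
force: [-0.3, 0.6, -0.0]
finger_gap: 0.998
gripper_force: 0.0
```

```bash
python3 - <<'E'
from h import *
s=snap('wrist');C=cloud(s);cv2.imwrite('pics/w5.png',s['img'][:,:,::-1])
m=(C[...,2]>.02)&(C[...,2]<.04)&(np.hypot(C[...,0]-.5606,C[...,1]+.053)<.05)
m=cv2.morphologyEx(m.astype(np.uint8),cv2.MORPH_OPEN,np.ones((5,5)))
P=C[m>0];print(cv2.minEnclosingCircle((P[:,:2]*1000).astype(np.float32)),cv2.minAreaRect((P[:,:2]*1000).astype(np.float32)),np.median(P[:,2]))
m=(C[...,2]>.07)&(C[...,2]<.11)&(np.hypot(C[...,0]-.668,C[...,1]+.057)<.03);print(m.sum(), C[m].mean(0) if m.any() else 0)
print(readout.sense()['tcp_pos'],go([.5606,-.053,.2],111.))
E
```

```text
((561.975830078125, -51.87626647949219), 32.42922592163086) ((561.7845458984375, -51.915382385253906), (62.53400421142578, 63.26753616333008), 21.87333106994629) 0.031157877285217496
700 [ 0.66667661 -0.04882173  0.08453454]
[ 0.56083156 -0.05169639  0.19804679] [-0.1 -0.1  0.3 -1.1 -0.7 -2. ]
```

View pics/w5.png

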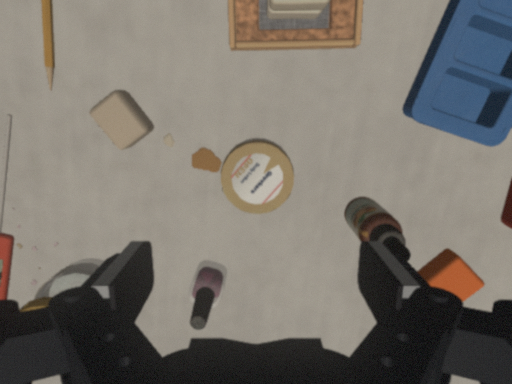

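Pot is at (258,177), centred between the fingers. The bottle at (375,225) and short bottle at (207,293) are clear of the grasp.

move_arm --pt "0 0 0 -0.7 1 35 0" --pt "0 0 0 -0.7 1 75 0" --pt "0 0 0 -0.7 1 110 0" --pt "0 0 0 -0.7 1 135 0" --pt "0 0 0 -0.7 1 150 0" --pt "0 0 0 -0.7 1 157 0" --pt "0 0 0 -0.7 1 159 0" --pt "0 0 0 -0.7 1 159 0" --pt "0 0 0 -0.7 1 159 0" --squeeze 40

```text
t: 16.67
tcp_pos: [0.5639, -0.053, 0.0414]
tool_rot: [0.565, 0.825, 0.0, 0.001]
force: [-0.3, -0.2, 0.3]
finger_gap: 1.003
gripper_force: 0.0
```

move_arm --pt "0 0 0 0 0 0 1" --pt "0 0 0 0 0 0 1" --pt "0 0 0 0 0 0 1" --pt "0 0 0 0 0 0 1" --pt "0 0 0 0 0 0 1" --pt "0 0 0 0 0 0 1" --pt "0 0 0 0 0 0 1" --pt "0 0 0 0 0 0 1"

```text
t: 17.33
tcp_pos: [0.5639, -0.0534, 0.0422]
tool_rot: [0.565, 0.825, 0.0, 0.001]
force: [-0.7, 1.0, 6.0]
finger_gap: 0.732
gripper_force: 42.2
```

```bash
python3 - <<'E'
from h import *
print(readout.sense()['tcp_pos'],go([.562,-.052,.2],111),go([.44,.13,.2],111.2),go([.4621,.2824,.2],111.2))
E
```

```text
[ 0.5639019  -0.05340818  0.04221011] [ 1.000e-01  1.000e-01  2.000e-01  1.800e+00 -9.000e-01 -1.578e+02] [ 1.000e-01  1.000e-01 -0.000e+00  2.156e+02 -4.890e+01 -1.582e+02] [ 1.000e-01  1.000e-01 -0.000e+00  3.497e+02  2.680e+01 -1.582e+02]
```

move_arm --pt "0 0 0 0 0 -10 1" --pt "0 0 0 0 0 -30 1" --pt "0 0 0 0 0 -60 1" --pt "0 0 0 0 0 -95 1" --pt "0 0 0 0 0 -130 1" --pt "0 0 0 0 0 -150 1" --pt "0 0 0 0 0 -158 1" --pt "0 0 0 0 0 -158 1"

```text
t: 18.0
tcp_pos: [0.5644, -0.0536, 0.2013]
tool_rot: [0.565, 0.825, 0.001, 0.003]
force: [0.0, 0.4, -1.0]
finger_gap: 0.727
gripper_force: 43.9
```

move_arm --pt "0 0 0 15 1 0 1" --pt "0 0 0 45 3 0 1" --pt "0 0 0 80 6 0 1" --pt "0 0 0 115 9 0 1" --pt "0 0 0 150 11 0 1" --pt "0 0 0 185 14 0 1" --pt "0 0 0 220 17 0 1" --pt "0 0 0 255 20 0 1" --pt "0 0 0 290 22 0 1" --pt "0 0 0 320 24 0 1" --pt "0 0 0 340 26 0 1" --pt "0 0 0 348 27 0 1"

```text
t: 19.0
tcp_pos: [0.459, 0.2835, 0.1962]
tool_rot: [0.563, 0.826, -0.002, -0.002]
force: [-0.2, -0.0, 0.0]
finger_gap: 0.729
gripper_force: 43.9
```

move_arm --pt "0 0 0 0 0 0 1" --pt "0 0 0 0 0 0 1" --pt "0 0 0 0 0 0 1" --pt "0 0 0 0 0 0 1"

```text
t: 19.33
tcp_pos: [0.4628, 0.2796, 0.198]
tool_rot: [0.566, 0.825, -0.0, -0.0]
force: [-0.8, 0.0, -0.1]
finger_gap: 0.729
gripper_force: 43.9
```

```bash
python3 - <<'E'
from h import *
s=snap('wrist');cv2.imwrite('pics/w6.png',s['img'][:,:,::-1])
print(readout.sense()['tcp_pos'],readout.sense()['finger_gap'],go([.4628,.2805,.054],111.2))
E
```

```text
[0.46294619 0.27967534 0.19820694] 0.7335298341054202 [-0.000e+00  0.000e+00 -1.000e-01  8.000e-01  2.000e-01  1.442e+02]
```

View pics/w6.png

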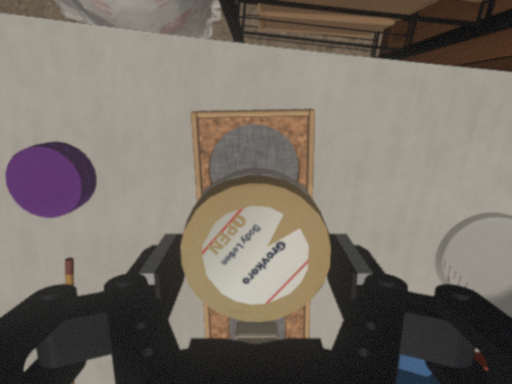

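```bash
python3 - <<'E'
from h import *
from scipy.optimize import least_squares
s=load('wrist');hsv=cv2.cvtColor(s['img'],cv2.COLOR_RGB2HSV)
m=((hsv[...,1]<45)&(hsv[...,2]<140)&(hsv[...,2]>60)).astype(np.uint8)
m[:, :200]=0;m[:,308:]=0;m[168:]=0;m[:118]=0
m=cv2.morphologyEx(m,cv2.MORPH_OPEN,np.ones((5,5)))
p=[(np.where(m[:,c])[0].min(),c) for c in range(200,308) if m[:,c].any()]
p=np.array([(c,r) for r,c in p if r<160]);Q=onplane(s,p,.012)[:,:2]
for r in (.041,.040):
    f_=least_squares(lambda c:np.hypot(*(Q-c).T)-r,[.462,.282],loss='soft_l1',f_scale=.001);print(f_.x,np.abs(f_.fun).mean())
e=onplane(s,[(253,110)],.019)[0,:2];print(e,e-.147*np.array([-.3623,.932]))
E
```

```text
[0.46098828 0.28036651] 0.00019947504025068517
[0.46059008 0.28146802] 0.00019547013029230524
[0.44117696 0.33080458] [0.49443506 0.19380058]
```

move_arm --pt "0 0 0 0.4 -0.9 20 1" --pt "0 0 0 0.4 -0.9 50 1" --pt "0 0 0 0.4 -0.9 80 1" --pt "0 0 0 0.4 -0.9 108 1" --pt "0 0 0 0.4 -0.9 128 1" --pt "0 0 0 0.4 -0.9 138 1" --pt "0 0 0 0.4 -0.9 143 1" --pt "0 0 0 0.4 -0.9 145 1" --pt "0 0 0 0.4 -0.9 145 1" --pt "0 0 0 0.4 -0.9 145 1" --pt "0 0 0 0.4 -0.9 145 1"

```text
t: 20.3
tcp_pos: [0.4623, 0.2813, 0.0546]
tool_rot: [0.565, 0.825, 0.001, 0.001]
force: [0.1, -0.2, -0.6]
finger_gap: 0.735
gripper_force: 43.9
```

move_arm --pt "0 0 0 0 0 1 1" --pt "0 0 0 0 0 1.5 1" --pt "0 0 0 0 0 1.5 1" --pt "0 0 0 0 0 1.5 1"

```text
t: 20.63
tcp_pos: [0.4615, 0.2811, 0.0521]
tool_rot: [0.565, 0.825, 0.0, 0.0]
force: [0.3, -0.2, -1.0]
finger_gap: 0.73
gripper_force: 43.9
```

move_arm --pt "0 0 0 -1 0 1 1" --pt "0 0 0 -1 0 1.5 1" --pt "0 0 0 -1 0 1.5 1" --pt "0 0 0 -1 0 1.5 1"

```text
t: 20.97
tcp_pos: [0.4619, 0.28, 0.0503]
tool_rot: [0.565, 0.825, -0.0, -0.0]
force: [0.1, -0.1, -0.1]
finger_gap: 0.731
gripper_force: 44.0
```

move_arm --pt "0 0 0 0 0 1 1" --pt "0 0 0 0 0 1 1" --pt "0 0 0 0 0 1 1"

```text
t: 21.22
tcp_pos: [0.4619, 0.28, 0.0502]
tool_rot: [0.565, 0.825, 0.0, 0.0]
force: [-1.5, -0.1, 6.4]
finger_gap: 0.733
gripper_force: 44.6
```

move_arm --pt "0 0 0 0 0 -0.5 0.2" --pt "0 0 0 0 0 -1 0.12" --pt "0 0 0 0 0 -1 0.1" --pt "0 0 0 0 0 -1 0.08" --pt "0 0 0 0 0 -12 0.08" --pt "0 0 0 0 0 -40 0.05" --pt "0 0 0 0 0 -80 0" --pt "0 0 0 0 0 -120 0" --pt "0 0 0 0 0 -145 0" --pt "0 0 0 0 0 -150 0" --pt "0 0 0 0 0 -150 0" --pt "0 0 0 0 0 -150 0"

```text
t: 22.22
tcp_pos: [0.4613, 0.2799, 0.1994]
tool_rot: [0.565, 0.825, -0.0, -0.0]
force: [0.3, -0.0, -0.4]
finger_gap: 1.0
gripper_force: 0.0
```

```bash
python3 - <<'E'
from h import *
s=snap('wrist');C=cloud(s)
m=(C[...,2]>.026)&(C[...,2]<.05)&(np.hypot(C[...,0]-.4615,C[...,1]-.282)<.05)
m=cv2.morphologyEx(m.astype(np.uint8),cv2.MORPH_OPEN,np.ones((5,5)))
P=C[m>0];print(cv2.minEnclosingCircle((P[:,:2]*1000).astype(np.float32)),np.median(P[:,2]),P[:,2].std())
print(readout.sense()['tcp_pos'],go([.62,-.0,.2],111),go([.667,-.056,.2],111),go([.667,-.056,.25],81))
E
```

```text
((461.56658935546875, 282.0806579589844), 32.48564910888672) 0.03920167196258935 0.001464168958418288
[0.46082555 0.27963308 0.19842063] [-2.000e-01 -0.000e+00  2.000e-01 -3.183e+02  4.730e+01 -1.700e+00] [-2.000e-01 -0.000e+00  2.000e-01 -3.875e+02  7.080e+01 -1.800e+00] [-1.000e-01  0.000e+00  3.020e+01 -3.875e+02  7.070e+01 -5.180e+01]
```

```bash
python3 - <<'E'
from h import *
for n in('top','side'):
    q=cloud(load(n)).reshape(-1,3); d=np.hypot(q[:,0]-.667,q[:,1]+.056)
    m=(q[:,2]>.03)&(d<.16)&(d>.025); q=q[m];d=d[m]
    a=np.degrees(np.arctan2(q[:,1]+.056,q[:,0]-.667))
    for lo in range(-180,180,30):
        k=(a>=lo)&(a<lo+30)
        if k.sum()>3: i=np.argsort(d[k]); print(n,lo,k.sum(),q[k][i[2]].round(3),d[k][i[2]].round(3),'maxz',q[k][:,2].max().round(3))
E
```

```text
top -180 56 [ 0.587 -0.068  0.034] 0.08 maxz 0.042
top -150 25 [ 0.569 -0.165  0.034] 0.146 maxz 0.082
top -90 145 [ 0.716 -0.172  0.199] 0.126 maxz 0.233
top -60 80 [ 0.76  -0.12   0.031] 0.113 maxz 0.227
top -30 18 [ 0.751 -0.104  0.031] 0.097 maxz 0.036
top 0 85 [ 0.79  -0.014  0.032] 0.13 maxz 0.122
top 30 110 [0.731 0.053 0.034] 0.126 maxz 0.12
top 60 61 [0.683 0.044 0.032] 0.101 maxz 0.04
top 90 38 [0.666 0.047 0.031] 0.103 maxz 0.039
top 150 61 [ 0.587 -0.04   0.032] 0.082 maxz 0.038
side -180 55 [ 0.584 -0.062  0.03 ] 0.083 maxz 0.034
side -150 30 [ 0.568 -0.166  0.039] 0.148 maxz 0.083
side -90 18 [ 0.712 -0.203  0.226] 0.153 maxz 0.23
side 0 74 [0.79  0.007 0.052] 0.139 maxz 0.117
side 30 121 [0.726 0.046 0.033] 0.118 maxz 0.116
side 60 58 [0.67  0.041 0.031] 0.097 maxz 0.036
side 90 21 [0.666 0.045 0.032] 0.101 maxz 0.033
side 150 49 [ 0.586 -0.05   0.033] 0.081 maxz 0.035
```

move_arm --pt "0 0 0 -35 7 -2 0" --pt "0 0 0 -75 14 -5 0" --pt "0 0 0 -115 21 -8 0" --pt "0 0 0 -155 28 -12 0" --pt "0 0 0 -195 36 -15 0" --pt "0 0 0 -235 43 -18 0" --pt "0 0 0 -275 50 -20 0" --pt "0 0 0 -310 57 -20 0" --pt "0 0 0 -345 63 -20 0" --pt "0 0 0 -375 68 -20 0" --pt "0 0 0 -387 70 -20 0" --pt "0 0 0 -387 70 -20 0"

```text
t: 23.27
tcp_pos: [0.6675, -0.0583, 0.2167]
tool_rot: [0.566, 0.824, -0.001, -0.001]
force: [0.9, 0.8, -0.1]
finger_gap: 1.002
gripper_force: 0.0
```

move_arm --pt "0 0 0 0 0 0 0" --pt "0 0 0 0 0 0 0" --pt "0 0 0 0 0 0 0"

```text
t: 23.52
tcp_pos: [0.6658, -0.0533, 0.2189]
tool_rot: [0.564, 0.826, -0.0, -0.001]
force: [-0.4, -0.1, 0.2]
finger_gap: 0.998
gripper_force: 0.0
```

```bash
python3 - <<'E'
from h import *
s=snap('wrist');C=cloud(s);cv2.imwrite('pics/w7.png',s['img'][:,:,::-1])
for lo,hi in((.09,.108),(.065,.08),(.05,.062),(.03,.05),(.01,.03)):
    m=(C[...,2]>lo)&(C[...,2]<hi)&(np.hypot(C[...,0]-.667,C[...,1]+.056)<.03)
    P=C[m]; 
    if len(P)>5: print(lo,len(P),P.mean(0).round(4),cv2.minEnclosingCircle((P[:,:2]*1000).astype(np.float32)))
print(readout.sense()['tcp_pos'],go([.667,-.056,.2],111))
E
```

```text
0.09 267 [ 0.6697 -0.0516  0.099 ] ((670.2116088867188, -52.69880676269531), 6.56915283203125)
0.065 409 [ 0.6683 -0.0486  0.0765] ((670.1558227539062, -52.71921920776367), 11.802409172058105)
0.05 342 [ 0.6672 -0.0459  0.059 ] ((670.0223999023438, -52.386566162109375), 16.74115562438965)
0.03 120 [ 0.6646 -0.0404  0.0406] ((669.2457275390625, -50.179283142089844), 16.31841468811035)
0.01 96 [ 0.6644 -0.0399  0.0207] ((667.384521484375, -46.67707061767578), 15.422863960266113)
[ 0.66612436 -0.05338002  0.21922993] [-0.1 -0.1  0.3 -2.8 -0.1 19.2]
```

View pics/w7.png

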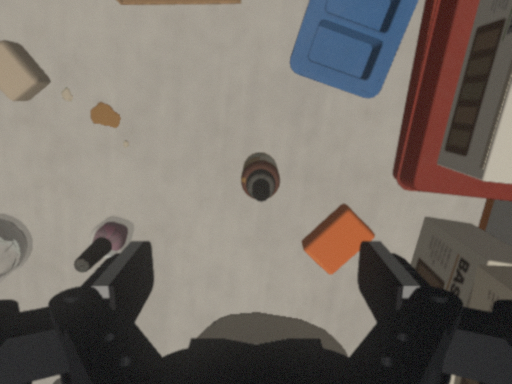

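Dropper bottle is at (260,178), amber with a black top and well clear of the orange block at (338,240) and the box. I'm gripping it high on the body so the palm clears the rubber top.

move_arm --pt "0 0 0 -0.8 4 20 0" --pt "0 0 0 -0.8 4 50 0" --pt "0 0 0 -0.8 4 85 0" --pt "0 0 0 -0.8 4 115 0" --pt "0 0 0 -0.8 4 135 0" --pt "0 0 0 -0.8 4 148 0" --pt "0 0 0 -0.8 4 154 0" --pt "0 0 0 -0.8 4 155 0" --pt "0 0 0 -0.8 4 155 0" --pt "0 0 0 -0.8 4 155 0" --squeeze 30

```text
t: 24.4
tcp_pos: [0.6723, -0.0548, 0.0662]
tool_rot: [0.565, 0.825, 0.001, 0.002]
force: [0.3, -0.5, 0.7]
finger_gap: 0.998
gripper_force: 0.0
```

move_arm --pt "0 0 0 0 0 0 1" --pt "0 0 0 0 0 0 1" --pt "0 0 0 0 0 0 1" --pt "0 0 0 0 0 0 1" --pt "0 0 0 0 0 0 1" --pt "0 0 0 0 0 0 1" --pt "0 0 0 0 0 0 1" --pt "0 0 0 0 0 0 1" --pt "0 0 0 0 0 0 1" --pt "0 0 0 0 0 0 1" --pt "0 0 0 0 0 0 1" --pt "0 0 0 0 0 0 1"

```text
t: 25.4
tcp_pos: [0.6713, -0.0549, 0.065]
tool_rot: [0.565, 0.825, -0.0, 0.0]
force: [-2.3, -0.6, 6.5]
finger_gap: 0.368
gripper_force: 29.8
```

```bash
python3 - <<'E'
from h import *
print(readout.sense()['tcp_pos'],go([.4963,.1943,.21],111.2))
E
```

```text
[ 0.67128012 -0.05489395  0.06504441] [   0.     0.     0.   295.5  -73.  -145.1]
```

move_arm --pt "0 0 0 0 0 -10 1" --pt "0 0 0 0 0 -30 1" --pt "0 0 0 0 0 -60 1" --pt "0 0 0 0 0 -90 1" --pt "0 0 0 0 0 -118 1" --pt "0 0 0 0 0 -138 1" --pt "0 0 0 0 0 -145 1" --pt "0 0 0 0 0 -145 1"

```text
t: 26.07
tcp_pos: [0.6723, -0.0549, 0.2117]
tool_rot: [0.565, 0.825, 0.001, 0.002]
force: [-0.8, -0.7, -1.0]
finger_gap: 0.367
gripper_force: 30.0
```

move_arm --pt "0 0 0 12 -3 0 1" --pt "0 0 0 35 -9 0 1" --pt "0 0 0 65 -16 0 1" --pt "0 0 0 100 -25 0 1" --pt "0 0 0 135 -34 0 1" --pt "0 0 0 170 -43 0 1" --pt "0 0 0 205 -51 0 1" --pt "0 0 0 240 -60 0 1" --pt "0 0 0 268 -67 0 1" --pt "0 0 0 285 -71 0 1" --pt "0 0 0 292 -73 0 1" --pt "0 0 0 293 -73 0 1"

```text
t: 27.07
tcp_pos: [0.4943, 0.1932, 0.2078]
tool_rot: [0.564, 0.826, -0.002, -0.002]
force: [0.3, -0.1, -1.6]
finger_gap: 0.369
gripper_force: 30.0
```

move_arm --pt "0 0 0 0 0 0 1" --pt "0 0 0 0 0 0 1" --pt "0 0 0 0 0 0 1" --pt "0 0 0 0 0 0 1"

```text
t: 27.4
tcp_pos: [0.4979, 0.1911, 0.2092]
tool_rot: [0.566, 0.825, 0.0, 0.0]
force: [0.1, 0.2, -0.6]
finger_gap: 0.364
gripper_force: 30.0
```

```bash
python3 - <<'E'
from h import *
s=snap('side')
print(readout.sense()['tcp_pos'],readout.sense()['finger_gap'],go([.4969,.1917,.077],111.2))
u=proj(s,[.4963,.194,.14])[0].astype(int);print(u)
x,y=max(u[0]-64,0),max(u[1]-48,0)
cv2.imwrite('pics/s2.png',cv2.resize(s['img'][y:y+96,x:x+128],(800,600),interpolation=cv2.INTER_CUBIC)[:,:,::-1])
E
```

```text
[0.49778745 0.1911728  0.20932542] 0.36438963008410846 [ 0.000e+00  0.000e+00 -1.000e-01  8.000e-01 -7.000e-01  1.323e+02]
[258 100]
```

View pics/s2.png

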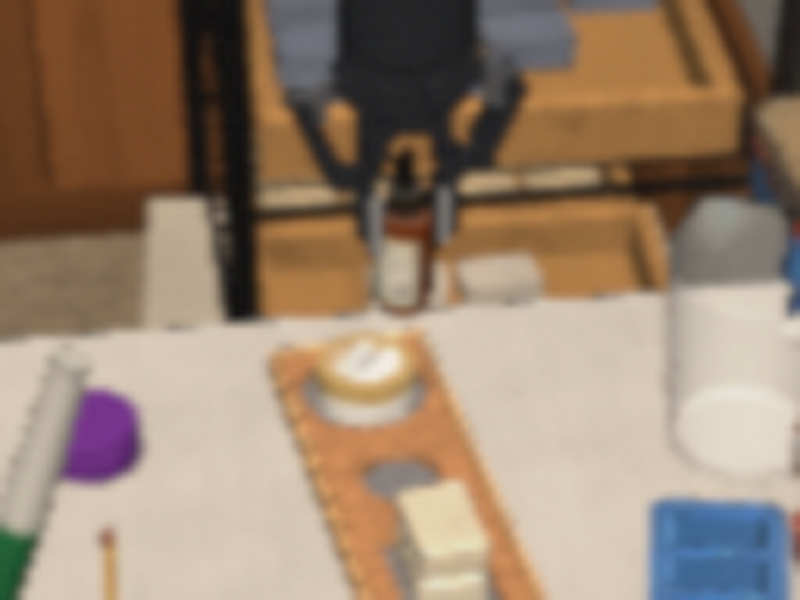

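Bottle hangs upright in the jaws at (405,240). The pot at (370,380) and the stack at (445,540) are seated.

move_arm --pt "0 0 0 0.8 -0.7 20 1" --pt "0 0 0 0.8 -0.7 50 1" --pt "0 0 0 0.8 -0.7 80 1" --pt "0 0 0 0.8 -0.7 105 1" --pt "0 0 0 0.8 -0.7 120 1" --pt "0 0 0 0.8 -0.7 128 1" --pt "0 0 0 0.8 -0.7 131 1" --pt "0 0 0 0.8 -0.7 132 1" --pt "0 0 0 0.8 -0.7 132 1" --pt "0 0 0 0.8 -0.7 132 1" --pt "0 0 0 0.8 -0.7 132 1"

```text
t: 28.37
tcp_pos: [0.4969, 0.1926, 0.0785]
tool_rot: [0.565, 0.825, 0.001, 0.001]
force: [0.1, 0.1, -0.8]
finger_gap: 0.368
gripper_force: 30.0
```

move_arm --pt "0 0 0 0 0 1 1" --pt "0 0 0 0 0 2 1" --pt "0 0 0 0 0 2 1" --pt "0 0 0 0 0 2 1" --pt "0 0 0 0 0 2 1"

```text
t: 28.78
tcp_pos: [0.4962, 0.1925, 0.0755]
tool_rot: [0.565, 0.825, 0.0, 0.0]
force: [-0.7, -0.0, 0.0]
finger_gap: 0.365
gripper_force: 30.0
```

move_arm --pt "0 0 0 -0.8 0.5 1 1" --pt "0 0 0 -0.8 0.5 2 1" --pt "0 0 0 -0.8 0.5 2 1" --pt "0 0 0 -0.8 0.5 2 1"

```text
t: 29.12
tcp_pos: [0.4969, 0.1919, 0.0733]
tool_rot: [0.565, 0.825, -0.0, -0.0]
force: [0.1, 0.7, -0.8]
finger_gap: 0.364
gripper_force: 30.0
```

move_arm --pt "0 0 0 0 0 0.8 1" --pt "0 0 0 0 0 0.8 1" --pt "0 0 0 0 0 0.8 1"

```text
t: 29.37
tcp_pos: [0.4969, 0.1919, 0.073]
tool_rot: [0.565, 0.825, 0.0, 0.0]
force: [-0.6, 0.1, 4.2]
finger_gap: 0.362
gripper_force: 30.3
```

move_arm --pt "0 0 0 0 0 0 0.55" --pt "0 0 0 0 0 0 0.45" --pt "0 0 0 0 0 0 0.3" --pt "0 0 0 0 0 0 0.15" --pt "0 0 0 0 0 0 0.1" --pt "0 0 0 0 0 -15 0.1" --pt "0 0 0 0 0 -45 0.1" --pt "0 0 0 0 0 -80 0.1" --pt "0 0 0 0 0 -120 0" --pt "0 0 0 0 0 -145 0" --pt "0 0 0 0 0 -150 0" --pt "0 0 0 0 0 -150 0"

```text
t: 30.37
tcp_pos: [0.4981, 0.1922, 0.2247]
tool_rot: [0.565, 0.825, 0.002, 0.002]
force: [0.1, -0.4, -0.8]
finger_gap: 0.997
gripper_force: 0.0
```

```bash
python3 - <<'E'
from h import *
s=snap('wrist');C=cloud(s);cv2.imwrite('pics/w8.png',s['img'][:,:,::-1])
for lo,hi in((.1,.115),(.072,.088),(.058,.07)):
    m=(C[...,2]>lo)&(C[...,2]<hi)&(np.hypot(C[...,0]-.496,C[...,1]-.194)<.03)
    P=C[m]; 
    if len(P)>5: print(lo,len(P),cv2.minEnclosingCircle((P[:,:2]*1000).astype(np.float32)),P[:,2].max())
rect(C,(.531,.1075),.05,.07)
print(readout.sense()['tcp_pos'])
E
```

```text
0.1 263 ((495.78204345703125, 194.13287353515625), 6.563974857330322) 0.11167724783341353
0.072 430 ((494.71502685546875, 195.54931640625), 12.85962963104248) 0.08799474887266238
0.058 354 ((495.7525634765625, 194.63958740234375), 16.649450302124023) 0.06999224833095408
[530.8 107.4] 41.5 63.6 21.5 0.05957988289043282 2799
[0.4968395  0.19194984 0.22291652]
```

View pics/w8.png

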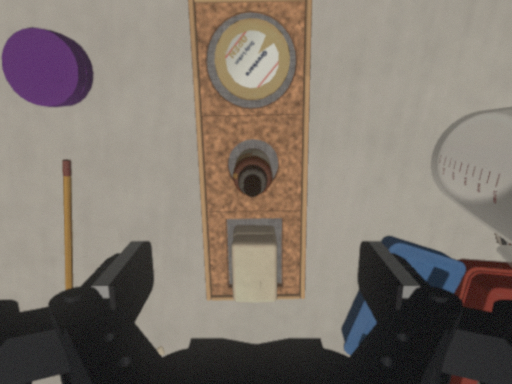

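All four are in place: pot (252,58), bottle (252,170) and stack (255,262). They measure centred and upright, and the arm is clear.

```bash
python3 -c "
from station import order
print(order.sign_off())"
```

```text
the job is handed in; nothing more can be done
None
```

The tray is packed and the job handed in: dropper bottle upright, salve pot lid up and both soap bars stacked square, each measured within about 2 mm of where I measured its recess centre; the handover returned no verdict.

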